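# Clear and pop open the wide touch-latch compartment

### The job

A small white carton was left lying on the wide flush lid of the stock unit on the packing bench. Without picking it up, push it along the top, off the lid, until it lies flat against the raised metal stop at the end of the unit; then press the front edge of the wide lid down on its round metal touch plate so that the catch lets go and the spring lifts the lid ajar, and move away leaving it so. Keep the two narrow lids of the other unit shut, do not lift or tip the carton, and leave everything else where it is.

Things in the scene. Friction and masses are not known exactly. Their poses are not given: they have to be found in the camera images.
- wide_unit: fixed low white bench unit with one wide lid: 220 mm deep (x), 400 mm wide (y), deck 100 mm above the bench. Origin: centre of its underside; x from its front (robot side) to its back, y along its width to the end with the stop. The grey lid is flush (top 1 to 2 mm above the deck), covers x -101 to +79, y -190 to +22 mm, hinged at the back (x +75). From y +24 to +185 mm: plain white fixed deck
- end_stop (a point): foot of the stop's inner face, at its middle (deck height, y = +185 mm of the unit); axes as the unit's. The stop is a metal rail 15 mm thick and 30 mm high above the deck, along the unit's whole depth; the carton belongs on the plain deck against it
- carton_center (a point): centre of the loose white carton lying on the wide lid: 100 mm (its x) by 60 mm (its y) by 40 mm high, 100 to 220 g. It starts turned up to 0.3 rad from the unit's axes. It belongs with its long 100 mm side flat against the stop, on the plain deck
- wide_lid (a joint): angle of the wide lid (rad), grows as the lid opens: 0 shut, about 0.30 when sprung ajar, slightly negative (to -0.034) when pressed in. A touch catch holds it shut against its spring: pressing the plate down 5 mm (some 7 N) releases it, and once let go the front edge rises about 50 mm in half a second. It then stays ajar
- wide_lid_plate (a point): centre of the top of the round steel touch plate, 24 mm across, on the wide lid, 21 mm behind the middle of its front edge; moves with the lid
- narrow_unit: the fixed neighbouring white unit, 220 mm deep, 200 mm wide, 100 mm high, with two narrow lids (84 mm wide each) of the same make; origin at the centre of its underside, axes as those of the wide unit. It may stand left or right of the wide unit
- narrow_lid_a (a joint): angle of the narrow lid at the narrow unit's +y side, reads like the wide lid's
- narrow_lid_b (a joint): angle of the narrow lid at the narrow unit's -y side, reads like the wide lid's
- tape_roll: loose ring of brown tape, 68 mm across, 24 mm high, lying on one narrow lid; origin under its centre
- mug: loose blue mug on the bench, 76 mm across, 90 mm high; origin under its centre
- scanner: loose black hand scanner on the bench, about 110 x 45 x 32 mm; origin under the centre of its larger part
- stapler: loose stapler on the bench, 130 x 32 x 44 mm; origin under its centre
- tin: loose small round metal tin, 44 mm across, 30 mm high, standing on the other narrow lid; origin under its centre

How it is judged (in metres and radians):
On the way, in this order (a step that is already met when the one before it is completed fails the run):
1. the carton lies flat against the end stop, off the still shut lid (y of carton_center in the frame of wide_unit above 0.14 m and x of carton_center in the frame of wide_unit between -0.075 and 0.075 m and z of carton_center in the frame of wide_unit between 0.112 and 0.13 m and angle between the y axis of carton_center and the y axis of wide_unit, either way round below 0.17 rad and value of joint wide_lid below 0.05 rad), for 0.2 s.
2. the wide lid, pressed at its catch, has sprung ajar (value of joint wide_lid above 0.2 rad), for 0.2 s.
At the end, for the whole second after the job is handed in: the wide lid stands ajar (0.22 to 0.38 rad), the carton lies on the plain deck flat against the stop (gap to the stop under about 15 mm, within 0.17 rad of square, its centre within 75 mm of the deck's middle line), and both narrow lids are shut (y of carton_center in the frame of wide_unit above 0.14 m and x of carton_center in the frame of wide_unit between -0.075 and 0.075 m and z of carton_center in the frame of wide_unit between 0.112 and 0.13 m and angle between the y axis of carton_center and the y axis of wide_unit, either way round below 0.17 rad and value of joint each of narrow_lid_a, narrow_lid_b below 0.05 rad and value of joint wide_lid between 0.22 and 0.38 rad); the robot touches nothing.
It fails at once if the carton is lifted (z of carton_center in the frame of wide_unit above 0.14 m).
It fails at once if the carton is knocked off the unit (z of carton_center in the frame of wide_unit below 0.095 m).
It fails at once if the carton is tipped (angle between carton_center's own z axis and vertical above 0.4 rad).
It fails at once if a narrow lid is opened (value of joint any of narrow_lid_a, narrow_lid_b above 0.08 rad).
It fails at once if a bystander is disturbed (distance of any of tape_roll, mug, scanner, stapler, tin from where it was at the start of the episode above 0.03 m).
It also fails if it takes over 45 s, if anything falls off the work surface, if the arm or the gripper's body presses on something with over 40 N, if the wrist force passes 120 N, or if a joint passes its speed limit or range.

### The arm

A 6-joint arm with a two-finger parallel gripper is mounted at the origin on the work surface. World frame = base frame: x ahead of the robot, y to its left, z up, the work surface at z = 0. Lengths are in mm, angles in rad, forces in N, time in s.
With the tool pointing down it reaches from about 350 to 975 mm from the base axis. Payload 7.1 kg.
Tool frame: the origin (TCP) lies at the very end of the fingers, on their centre line; the grasp point (between the pads) lies 19 mm behind it (ctrl.tcp_to_grasp is the distance from the TCP to the grasp point, in mm); z points along the fingers, x is the direction in which the jaws open and shut, and the axes are right-handed (so a half turn about z gives the same grasp; the last joint's range is limited). The gripper opens to 88 mm and grips with 3 to 60 N. Pads are 20 mm wide; open, the fingers measure 115 mm over their backs; the gripper's body (75 mm by 178 mm) begins 61 mm behind the grasp point.
Start: joints at [1.267, 0.423, 1.63, -0, 1.089, -0.019], TCP at [175.572, 599.816, 222.675] pointing down, gripper open.
Joint ranges: [-3, 3], [-0.9, 2.11], [0.09, 2.58], [-1.31, 4.45], [0.11, 2.69], [-2.54, 2.54]. Speed limits (rad/s): [2.39, 2.39, 3.01, 3.14, 3.14, 3.14].

### API

Orientations are given as a rotation vector (axis times angle).
In Python, from workcell import get_obs, viewer, ctrl, masks_of gives the robot as it stands. The module is installed in compiled form; this text tells all that it offers.
- The arm moves only by the shell command python3 -m inch 'ROWS'. ROWS is JSON, a list of rows, each an object of numbers: "tx", "ty", "tz": the shift along the tool's x, y, z in cm; "ax", "ay", "az": the turn, a rotation vector about the tool's x, y, z in degrees; "jaw": the opening, from 0 (shut) to 1 (fully open). In form: [{"tx": .., "ty": .., "tz": .., "ax": .., "ay": .., "az": .., "jaw": ..}, ...]. A call has 1 to 12 rows; each row shifts and turns the commanded pose from where the row before left it, along the tool's axes as they then stand; what a row does not reach is not made up. A row lasts 1/8 s, in which the tool goes at most 62.5 mm and 10.7 degrees, less where a joint would pass 70% of its speed; a pose out of reach is approached as far as the arm can. A call is refused whole if a number of a shift passes 6.25 or a number of a turn 10.7, either way. A call with a gripper value outside its range is refused whole. The fingers move at their own pace and stop on an object; the grip force is fixed at half the most. Time passes only in rows, so rows that do not move let the fingers close. It gives the time, the measured TCP pose, the force and the opening at its end, in the units of the state.
- get_obs(): the state, without advancing time (a new reading comes with each control period).
- viewer.get_image(name): name is "scene" or "top" or "wrist"; returns (picture, depth): 480x640x3 uint8, red, green, blue; 480x640 float32, mm along the optical axis (not along the pixel's ray), 0 where there is no reading.
- viewer.get_calibration(name): a dict with "fx", "fy", "cx", "cy" (pixels), "rvec" (rotation vector, rad) and "tvec" (3), from world to camera coordinates, as OpenCV has them. Camera axes: x right, y down, z forward; pixel columns grow to the right and rows downward; lengths in mm; the calibration is good to about 2 mm. A picture is of the moment at which its call begins: read the wrist's pose just before it. get_calibration takes no time and is no camera call; for the wrist camera it gives the pose at the moment of the call.
- ctrl.close_job(): hands the job in, once; it reports no verdict.
Trained networks look in the newest picture that a camera, given by its name, has taken for a name from the list of things; names that differ only in an ending like _2 or _b are one class to them, and where a whole thing is asked for, a point or a joint stands for the part that bears it (a point fixed in the world has none). Each returns a list of dicts, best first, with "score" (0 to 1); they miss things now and then, are a little off and sometimes report something else, mostly with a low value. They report only what shows in the picture. A call takes as long as a camera call.
- masks_of(camera, thing): "pixels" (480x640 bool, what is visible of it) and "location" ([column, row] in pixels, amid what is visible of it).
The state is a dict: "t": time; "qpos": joint angles; "qvel": joint speeds; "joint_torque": joint torques, N m; "ee_pos": TCP position; "orientation": TCP orientation; "ft_force": force on the tool from outside, world axes, zero at the start; "moment": the same for the moment, N m; "width": finger opening in mm.
Only numpy, scipy, OpenCV 4.12 (cv2) and the standard library are available. Lean on these libraries where they do the work, as an engineer would, in place of code of your own. Each camera call takes 0.05 s, during which the arm holds its last target. There are 200 camera calls.

## Working session

There is one attempt and no reset: what is moved stays moved. The work goes in short steps, Python scripts to look and compute and a shell command to move; the robot and the scene stay as the last step left them, time stands still between calls to the robot, and variables do not carry over. Pictures are saved under pics/ and viewed, about 8 in all and at most 12, crops included, and the job is handed in when it is done.

```bash
mkdir -p pics
cat > h.py <<'E'
import numpy as np,cv2
from workcell import get_obs,viewer,ctrl,masks_of
def cloud(name):
    img,d=viewer.get_image(name);c=viewer.get_calibration(name)
    R=cv2.Rodrigues(np.array(c["rvec"],float))[0];t=np.array(c["tvec"],float).ravel()
    v,u=np.mgrid[:480,:640]
    P=np.stack([(u-c["cx"])/c["fx"]*d,(v-c["cy"])/c["fy"]*d,d],-1)
    W=(P-t)@R
    W[d<=0]=np.nan
    return img,W
def save(n,img): cv2.imwrite(n,img[...,::-1])
E
python3 - <<'E'
from h import *
o=get_obs();print(o['t'],o['ee_pos'],o['orientation'],o['ft_force'],o['width'])
out=[]
for n in("top","scene"):
    img,W=cloud(n);save(f"pics/{n}1.png",img)
    for th in("wide_unit","carton_center","wide_lid","wide_lid_plate","narrow_unit","tape_roll","tin","mug","scanner","stapler"):
        for m in masks_of(n,th)[:2]:
            p=W[m["pixels"]];p=p[~np.isnan(p[:,0])]
            print(n,th,round(m["score"],2),np.round(m["location"]),len(p),np.round(np.median(p,0)) if len(p) else None,np.round(np.percentile(p,[2,98],axis=0)).tolist() if len(p) else None)
E
```

```text
0.0 [175.40338218 599.29408406 221.88605851] [ 2.51344710e+00  1.88319608e+00 -1.98322574e-03] [-0.4505836   0.41993524  0.96247144] 88.09429205164386
top wide_unit 0.88 [221. 208.] 23091 [538. 188. 100.] [[441.0, -27.0, 27.0], [660.0, 358.0, 130.0]]
top wide_unit 0.46 [283. 215.] 8238 [528.  64. 101.] [[458.0, -21.0, 98.0], [632.0, 185.0, 104.0]]
top carton_center 0.96 [258. 186.] 1790 [570. 112. 141.] [[521.0, 77.0, 115.0], [622.0, 147.0, 144.0]]
top wide_lid 0.93 [284. 210.] 8219 [528.  63. 101.] [[458.0, -21.0, 98.0], [633.0, 184.0, 104.0]]
top wide_lid 0.49 [427. 216.] 3531 [ 530. -220.  101.] [[454.0, -265.0, 96.0], [628.0, -182.0, 105.0]]
top wide_lid_plate 0.67 [282. 214.] 8254 [529.  63. 101.] [[458.0, -21.0, 98.0], [633.0, 184.0, 104.0]]
top narrow_unit 0.84 [403. 213.] 11091 [ 540. -172.  100.] [[443.0, -271.0, 12.0], [659.0, -76.0, 104.0]]
top narrow_unit 0.59 [285. 213.] 8275 [528.  63. 101.] [[458.0, -21.0, 98.0], [633.0, 184.0, 104.0]]
top tape_roll 0.65 [388. 203.] 701 [ 537. -128.  124.] [[504.0, -159.0, 100.0], [569.0, -95.0, 128.0]]
top tin 0.69 [436. 202.] 472 [ 5
[... 1069 characters left out ...]
0, 126.0]]
scene tin 0.63 [189. 247.] 495 [ 564. -223.  128.] [[522.0, -254.0, 101.0], [578.0, -206.0, 132.0]]
scene tin 0.34 [218. 283.] 11209 [ 613. -164.   98.] [[451.0, -271.0, 6.0], [665.0, -76.0, 102.0]]
scene mug 0.56 [468. 216.] 1624 [306. 327.  60.] [[238.0, 289.0, 0.0], [337.0, 363.0, 90.0]]
scene mug 0.45 [332. 275.] 6379 [558.  61. 100.] [[461.0, -21.0, 97.0], [637.0, 186.0, 103.0]]
scene scanner 0.65 [407. 226.] 623 [326. 198.  30.] [[266.0, 168.0, 10.0], [362.0, 224.0, 34.0]]
scene scanner 0.54 [238. 272.] 2148 [ 577. -123.  100.] [[457.0, -167.0, 97.0], [632.0, -86.0, 103.0]]
scene stapler 0.83 [213. 196.] 1020 [ 288. -289.   28.] [[236.0, -338.0, -1.0], [330.0, -241.0, 45.0]]
```

View pics/top1.png

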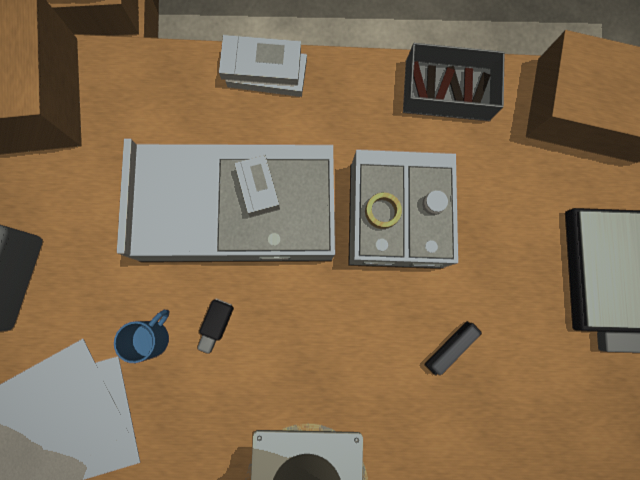

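View pics/scene1.png

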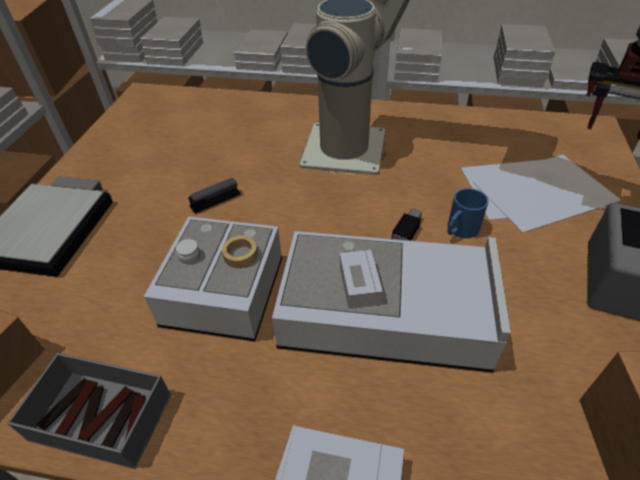

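Run:
```python
from h import *
def rect(P):
    (c,s,a)=cv2.minAreaRect(P[:,:2].astype(np.float32));return np.round(c,1),np.round(s,1),round(a,2)
for n in("top","scene"):
    img,W=cloud(n)
    with np.errstate(all='ignore'):
        z=W[...,2];x=W[...,0];y=W[...,1]
        box=(x>420)&(x<690)&(y>-60)&(y<400)
        deck=box&(z>95)&(z<106);top=box&(z>136)&(z<148)&(y<250);stop=box&(z>124)&(z<136)&(y>300)
        nar=(x>420)&(x<690)&(y<-62)&(y>-300)&(z>95)&(z<106)
    def clean(m):
        m=cv2.morphologyEx(m.astype(np.uint8),cv2.MORPH_OPEN,np.ones((2,2)));k,l,st,_=cv2.connectedComponentsWithStats(m);i=1+st[1:,4].argmax();return l==i
    for nm,m in(("deck",deck),("carton",top),("stop",stop),("nar",nar)):
        q=W[clean(m)];print(n,nm,len(q),*rect(q),np.round(np.median(q[:,2]),1))
    # plate: brighter blob on lid near front
    save(f"pics/{n}_crop.png",cv2.resize(img[140:270,110:470] if n=="top" else img[215:370,150:520],None,fx=2,fy=2))
    if n=="top":
        for (u,v) in((274,239),): print("plate",np.round(np.nanmean(W[v-2:v+3,u-2:u+3].reshape(-1,3),0),1))
    else: print("plate",np.round(np.nanmean(W[244:248,346:351].reshape(-1,3),0),1))
```

```text
top deck 20138 [576. 155.] [247.8 394.6] 2.4 nan
top carton 1692 [579.1 113.2] [110.2  60.4] 17.66 nan
top stop 1018 [545.3 351.5] [ 65.7 212.2] 74.85 nan
top nar 9272 [ 524.6 -243.9] [162. 335.] 42.59 nan
plate [477.5  78.4 101.5]
scene deck 17222 [525.5 180.7] [221.3 408.5] 12.65 nan
scene carton 1455 [559.8 114.7] [131.2  69.8] 17.02 nan
scene stop 879 [483.2 379.2] [349.6  62.3] 2.12 nan
scene nar 7139 [ 496.8 -167.7] [157.3 315.6] 73.97 nan
plate [477.2  78.3 100.3]
```

Run:
```python
from h import *
img,W=cloud("top")
for n in("top","scene"):
    img,W=cloud(n)
    with np.errstate(all='ignore'):
        z=W[...,2];x=W[...,0];y=W[...,1]
        box=(x>420)&(x<690)&(y>-60)&(y<400)
        S=dict(deck=box&(z>96)&(z<105),carton=box&(z>137)&(z<147)&(y<250),stop=box&(z>125)&(z<135)&(y>300),nar=(x>420)&(x<690)&(y<-62)&(y>-300)&(z>96)&(z<105))
    for nm,m in S.items():
        k,l,st,_=cv2.connectedComponentsWithStats(m.astype(np.uint8),connectivity=4)
        q=W[l==1+st[1:,4].argmax()]
        print(n,nm,len(q),[np.round(a,2) for a in cv2.minAreaRect(q[:,:2].astype(np.float32))],np.round(np.median(q,0),1))
        if nm=="deck":
            for f,sgn in((0,-1),(0,1),(1,-1)): # edges: fit lines
                o=1-f;b=np.round(q[:,o]/10);e=[(q[b==k][:,o].mean(),(sgn*q[b==k][:,f]).max()*sgn) for k in np.unique(b) if (b==k).sum()>20][2:-2]
                e=np.array(e);print(" edge",'xy'[f],sgn,np.round(np.polyfit(e[:,0],e[:,1],1),3))
```

```text
top deck 20055 [array([554.73, 160.03]), array([221.34, 387.86]), np.float64(2.08)] [544.7 177.9 100.5]
 edge x -1 [-3.80000e-02  4.50695e+02]
 edge x 1 [-4.10000e-02  6.70659e+02]
 edge y -1 [ 3.7000e-02 -5.4201e+01]
top carton 1686 [array([574.45, 113.44]), array([100.71,  59.87]), np.float64(17.51)] [573.3 113.2 141.2]
top stop 1005 [array([546.87, 358.02]), array([218.98,  17.06]), np.float64(2.46)] [543.3 357.  129.8]
top nar 9215 [array([ 553.79, -175.98]), array([201.15, 221.22]), np.float64(89.79)] [ 551.7 -181.9  100.6]
scene deck 17086 [array([554.33, 165.63]), array([224.46, 400.56]), np.float64(2.15)] [573.4 186.   99.4]
 edge x -1 [-3.70000e-02  4.50361e+02]
 edge x 1 [-3.60000e-02  6.71843e+02]
 edge y -1 [ 3.5000e-02 -5.3719e+01]
scene carton 1430 [array([575.29, 113.29]), array([102.36,  60.21]), np.float64(17.57)] [579.2 113.8 140.1]
scene stop 859 [array([548.8 , 357.79]), array([221.67,  15.9 ]), np.float64(2.06)] [565.  357.6 128.9]
scene nar 7026 [array([ 553.7 , -176.12]), array([202.17, 224.26]), np.float64(89.92)] [ 586.1 -178.6   99.6]
```

View pics/top_crop.png

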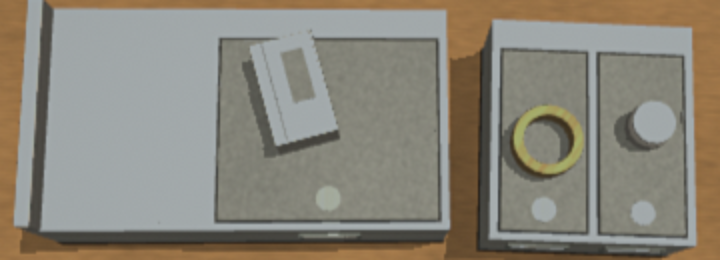

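```bash
R='{}'; python3 -m inch '[{"tx":-3.5,"ty":4.5,"jaw":0.68},{"tx":-3.5,"ty":4.5,"jaw":0.68},{"tx":-3.5,"ty":4.5,"jaw":0.68},{"tx":-3.5,"ty":4.5,"jaw":0.68},{"tx":-3.5,"ty":4.5,"jaw":0.68},{"tx":-3.5,"ty":4.5,"jaw":0.68},{"tx":-3.5,"ty":4.5,"jaw":0.68},{"tx":-3.5,"ty":4.5,"jaw":0.68},{"tx":-3.5,"ty":4.5,"jaw":0.68},{"tx":-3.5,"ty":4.5,"jaw":0.68},{"tx":-3.5,"ty":4.5,"jaw":0.68},{"tx":-3.5,"ty":4.5,"jaw":0.68}]'
python3 -m inch '[{"az":10.2,"jaw":0.68},{"az":10.2,"jaw":0.68},{"az":10.2,"jaw":0.68},{"az":10.2,"jaw":0.68},{"az":10.2,"jaw":0.68},{"az":10.2,"jaw":0.68},{"az":10.2,"jaw":0.68},{"jaw":0.68},{"jaw":0.68}]'
cat >> h.py <<'E'
O=np.array([554.6,165.5]);T=np.radians(2.1)
def go(ux,uy,z):
    "cm along tool axes to unit-frame target"
    from scipy.spatial.transform import Rotation as Ro
    o=get_obs();R=Ro.from_rotvec(o['orientation']).as_matrix();p=np.array(o['ee_pos'])
    M=np.array([[np.cos(T),-np.sin(T)],[np.sin(T),np.cos(T)]])
    print('unit',np.round(M.T@(p[:2]-O),1),'z',round(p[2],1),'yaw',round(np.degrees(np.arctan2(R[1,0],R[0,0])),2),'zaxis',np.round(R[:,2],3),'F',np.round(o['ft_force'],1),'w',round(o['width'],1),'t',o['t'],'q',np.round(o['qpos'],2))
    print('cm',np.round(R.T@(np.r_[O+M@[ux,uy],z]-p)/10,2))
E
python3 -c "
from h import *
go(18,-125,110)"
```

```text
unit [-362.9  447.9] z 222.7 yaw 73.68 zaxis [-0.  0. -1.] F [0.4 0.4 0.2] w 88.0 t 1.35 q [ 1.27  0.42  1.63  0.    1.09 -0.02]
cm [-42.32  54.24  11.27]$[0]: bad value
$[0]: bad value
```

```bash
python3 -m inch '[{"tx":-3.5,"ty":4.5,"tz":0,"ax":0,"ay":0,"az":0,"jaw":0.68},{"tx":-3.5,"ty":4.5,"tz":0,"ax":0,"ay":0,"az":0,"jaw":0.68},{"tx":-3.5,"ty":4.5,"tz":0,"ax":0,"ay":0,"az":0,"jaw":0.68},{"tx":-3.5,"ty":4.5,"tz":0,"ax":0,"ay":0,"az":0,"jaw":0.68},{"tx":-3.5,"ty":4.5,"tz":0,"ax":0,"ay":0,"az":0,"jaw":0.68},{"tx":-3.5,"ty":4.5,"tz":0,"ax":0,"ay":0,"az":0,"jaw":0.68},{"tx":-3.5,"ty":4.5,"tz":0,"ax":0,"ay":0,"az":0,"jaw":0.68},{"tx":-3.5,"ty":4.5,"tz":0,"ax":0,"ay":0,"az":0,"jaw":0.68},{"tx":-3.5,"ty":4.5,"tz":0,"ax":0,"ay":0,"az":0,"jaw":0.68},{"tx":-3.5,"ty":4.5,"tz":0,"ax":0,"ay":0,"az":0,"jaw":0.68},{"tx":-3.5,"ty":4.5,"tz":0,"ax":0,"ay":0,"az":0,"jaw":0.68},{"tx":-3.5,"ty":4.5,"tz":0,"ax":0,"ay":0,"az":0,"jaw":0.68}]' &&
python3 -m inch '[{"tx":0,"ty":0,"tz":0,"ax":0,"ay":0,"az":10.2,"jaw":0.68},{"tx":0,"ty":0,"tz":0,"ax":0,"ay":0,"az":10.2,"jaw":0.68},{"tx":0,"ty":0,"tz":0,"ax":0,"ay":0,"az":10.2,"jaw":0.68},{"tx":0,"ty":0,"tz":0,"ax":0,"ay":0,"az":10.2,"jaw":0.68},{"tx":0,"ty":0,"tz":0,"ax":0,"ay":0,"az":10.2,"jaw":0.68},{"tx":0,"ty":0,"tz":0,"ax":0,"ay":0,"az":10.2,"jaw":0.68},{"tx":0,"ty":0,"tz":0,"ax":0,"ay":0,"az":10.2,"jaw":0.68},{"tx":0,"ty":0,"tz":0,"ax":0,"ay":0,"az":0,"jaw":0.68},{"tx":0,"ty":0,"tz":0,"ax":0,"ay":0,"az":0,"jaw":0.68}]'
python3 -c "
from h import *
go(18,-125,110)"
```

```text
t: 2.85
ee_pos: [576.9, 43.3, 222.9]
orientation: [2.514, 1.883, 0.001]
ft_force: [1.7, -0.2, 0.4]
width: 59.8
t: 3.98
ee_pos: [575.8, 45.0, 222.7]
orientation: [3.141, 0.068, 0.0]
ft_force: [0.3, -0.5, -0.9]
width: 59.4
unit [  16.8 -121.2] z 222.7 yaw 2.48 zaxis [ 0. -0. -1.] F [ 0.3 -0.5 -0.9] w 59.4 t 3.975 q [ 0.06  0.35  1.74 -0.    1.05  0.01]
cm [ 0.12  0.38 11.27]
```

```bash
python3 -m inch '[{"tx":0.1,"ty":0.4,"tz":3,"ax":0,"ay":0,"az":0.4,"jaw":0.68},{"tx":0,"ty":0,"tz":3,"ax":0,"ay":0,"az":0,"jaw":0.68},{"tx":0,"ty":0,"tz":3,"ax":0,"ay":0,"az":0,"jaw":0.68},{"tx":0,"ty":0,"tz":1.5,"ax":0,"ay":0,"az":0,"jaw":0.68},{"tx":0,"ty":0,"tz":0.7,"ax":0,"ay":0,"az":0,"jaw":0.68},{"tx":0,"ty":0,"tz":0,"ax":0,"ay":0,"az":0,"jaw":0.68}]' &&
python3 -m inch '[{"tx":0,"ty":-0.5,"tz":0,"ax":0,"ay":0,"az":0,"jaw":0.68},{"tx":0,"ty":-0.5,"tz":0,"ax":0,"ay":0,"az":0,"jaw":0.68},{"tx":0,"ty":-0.8,"tz":0,"ax":0,"ay":0,"az":0,"jaw":0.68},{"tx":0,"ty":-0.8,"tz":0,"ax":0,"ay":0,"az":0,"jaw":0.68},{"tx":0,"ty":-0.8,"tz":0,"ax":0,"ay":0,"az":0,"jaw":0.68},{"tx":0,"ty":-0.8,"tz":0,"ax":0,"ay":0,"az":0,"jaw":0.68},{"tx":0,"ty":-0.8,"tz":0,"ax":0,"ay":0,"az":0,"jaw":0.68},{"tx":0,"ty":-0.8,"tz":0,"ax":0,"ay":0,"az":0,"jaw":0.68},{"tx":0,"ty":-0.8,"tz":0,"ax":0,"ay":0,"az":0,"jaw":0.68},{"tx":0,"ty":-0.8,"tz":0,"ax":0,"ay":0,"az":0,"jaw":0.68},{"tx":0,"ty":0,"tz":0,"ax":0,"ay":0,"az":0,"jaw":0.68}]'
python3 - <<'E'
from h import *
go(18,105,110)
img,W=cloud("top");save("pics/t2.png",img[100:300,60:480])
m=masks_of("top","carton_center")[0];q=W[m["pixels"]];q=q[(q[:,2]>136)]
print(m["score"],cv2.minAreaRect(q[:,:2].astype(np.float32)))
E
```

```text
t: 4.72
ee_pos: [577.2, 41.1, 110.9]
orientation: [-3.141, -0.052, -0.0]
ft_force: [0.1, 0.5, -0.2]
width: 59.7
t: 6.1
ee_pos: [574.6, 115.8, 110.7]
orientation: [-3.141, -0.053, -0.0]
ft_force: [0.2, 0.4, -0.2]
width: 59.6
unit [ 18.1 -50.4] z 110.7 yaw 1.93 zaxis [ 0.  0. -1.] F [ 0.2  0.4 -0.2] w 59.6 t 6.1 q [0.18 0.52 1.79 0.   0.84 0.14]
cm [ -0.06 -15.54   0.07]Traceback (most recent call last):
  File "<stdin>", line 4, in <module>
IndexError: list index out of range
```

View pics/t2.png

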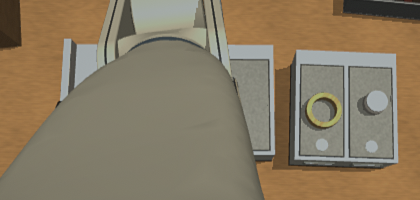

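Run:
```python
from h import *
for n in("scene","wrist"):
    img,W=cloud(n)
    if n=="scene": save("pics/s3.png",img)
    for m in masks_of(n,"carton_center"):
        q=W[m["pixels"]];q=q[(q[:,2]>137)&(q[:,2]<147)]
        if len(q)>50: print(n,m["score"],len(q),cv2.minAreaRect(q[:,:2].astype(np.float32)),np.median(q,0))
```

```text
scene 0.76 1071 ((580.9181518554688, 159.09292602539062), (102.40752410888672, 59.222381591796875), 1.3328224420547485) [590.24605112 167.17351812 140.14247004]
wrist 0.8 36472 ((580.58154296875, 156.78709411621094), (100.23434448242188, 60.3304443359375), 1.6586112976074219) [580.45943698 160.14513334 142.05000862]
```

View pics/s3.png

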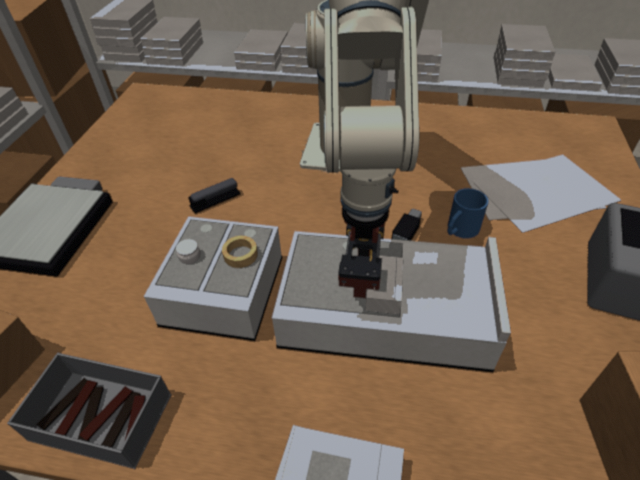

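The gripper hides the carton from the top camera. The scene view shows it square in front of the fingers (around pixel 385,290), and the wrist camera agrees. I'll keep pushing.

```bash
python3 -m inch '[{"tx":0,"ty":-0.6,"tz":0,"ax":0,"ay":0,"az":0,"jaw":0.68},{"tx":0,"ty":-1,"tz":0,"ax":0,"ay":0,"az":0,"jaw":0.68},{"tx":0,"ty":-1,"tz":0,"ax":0,"ay":0,"az":0,"jaw":0.68},{"tx":0,"ty":-1,"tz":0,"ax":0,"ay":0,"az":0,"jaw":0.68},{"tx":0,"ty":-1,"tz":0,"ax":0,"ay":0,"az":0,"jaw":0.68},{"tx":0,"ty":-1,"tz":0,"ax":0,"ay":0,"az":0,"jaw":0.68},{"tx":0,"ty":-1,"tz":0,"ax":0,"ay":0,"az":0,"jaw":0.68},{"tx":0,"ty":-1,"tz":0,"ax":0,"ay":0,"az":0,"jaw":0.68},{"tx":0,"ty":-1,"tz":0,"ax":0,"ay":0,"az":0,"jaw":0.68},{"tx":0,"ty":-1,"tz":0,"ax":0,"ay":0,"az":0,"jaw":0.68},{"tx":0,"ty":-1,"tz":0,"ax":0,"ay":0,"az":0,"jaw":0.68},{"tx":0,"ty":-1,"tz":0,"ax":0,"ay":0,"az":0,"jaw":0.68}]' &&
python3 -m inch '[{"tx":0,"ty":-1,"tz":0,"ax":0,"ay":0,"az":0,"jaw":0.68},{"tx":0,"ty":-1,"tz":0,"ax":0,"ay":0,"az":0,"jaw":0.68},{"tx":0,"ty":-0.8,"tz":0,"ax":0,"ay":0,"az":0,"jaw":0.68},{"tx":0,"ty":-0.6,"tz":0,"ax":0,"ay":0,"az":0,"jaw":0.68},{"tx":0,"ty":-0.4,"tz":0,"ax":0,"ay":0,"az":0,"jaw":0.68},{"tx":0,"ty":0,"tz":0,"ax":0,"ay":0,"az":0,"jaw":0.68}]'
python3 - <<'E'
from h import *
go(18,115,110)
for n in("scene","wrist"):
    img,W=cloud(n)
    for m in masks_of(n,"carton_center"):
        q=W[m["pixels"]];q=q[(q[:,2]>136)&(q[:,2]<147)]
        if len(q)>50: print(n,m["score"],len(q),cv2.minAreaRect(q[:,:2].astype(np.float32)),np.median(q,0))
E
```

```text
t: 7.9
ee_pos: [570.7, 231.6, 110.7]
orientation: [3.141, 0.052, -0.0]
ft_force: [-0.6, -0.4, -0.4]
width: 59.4
t: 8.65
ee_pos: [569.6, 269.2, 110.7]
orientation: [-3.141, -0.052, -0.0]
ft_force: [-0.3, -0.7, 0.1]
width: 59.9
unit [ 18.8 103.1] z 110.7 yaw 1.89 zaxis [ 0.  0. -1.] F [-0.3 -0.7  0.1] w 59.9 t 8.65 q [0.42 0.57 1.69 0.   0.89 0.39]
cm [-0.08 -1.19  0.07]
scene 0.55 647 ((575.3482666015625, 312.6765441894531), (104.36322021484375, 59.35444641113281), 0.3150351345539093) [608.50083409 328.27924464 138.9763524 ]
wrist 0.9 35630 ((575.3353881835938, 309.9827880859375), (100.25936889648438, 60.0872802734375), 1.7631490230560303) [575.36088892 313.35576137 140.92462154]
```

```bash
python3 -m inch '[{"tx":0,"ty":-0.4,"tz":0,"ax":0,"ay":0,"az":0,"jaw":0.68},{"tx":0,"ty":-0.4,"tz":0,"ax":0,"ay":0,"az":0,"jaw":0.68},{"tx":0,"ty":-0.1,"tz":0,"ax":0,"ay":0,"az":0,"jaw":0.68},{"tx":0,"ty":0,"tz":0,"ax":0,"ay":0,"az":0,"jaw":0.68}]'
python3 -m inch '[{"tx":0,"ty":-0.1,"tz":0,"ax":0,"ay":0,"az":0,"jaw":0.68},{"tx":0,"ty":0,"tz":0,"ax":0,"ay":0,"az":0,"jaw":0.68}]'
python3 - <<'E'
from h import *
go(18,100,110)
img,W=cloud("wrist");save("pics/w4.png",img)
m=masks_of("wrist","carton_center")[0]
q=W[m["pixels"]];q=q[(q[:,2]>136)&(q[:,2]<147)]
print(cv2.minAreaRect(q[:,:2].astype(np.float32)))
E
```

```text
t: 9.35
ee_pos: [569.2, 278.2, 110.7]
orientation: [-3.141, -0.052, -0.0]
ft_force: [0.0, 0.2, -0.5]
width: 59.6
t: 9.6
ee_pos: [569.1, 279.0, 110.6]
orientation: [-3.141, -0.052, 0.0]
ft_force: [-0.8, -0.9, 0.5]
width: 59.7
unit [ 18.7 112.9] z 110.6 yaw 1.88 zaxis [-0.  0. -1.] F [-0.8 -0.9  0.5] w 59.7 t 9.6 q [0.44 0.57 1.68 0.   0.89 0.4 ]
cm [-0.06  1.29  0.06]
((575.013916015625, 319.2824401855469), (100.36628723144531, 60.29414749145508), 1.7557547092437744)
```

View pics/w4.png

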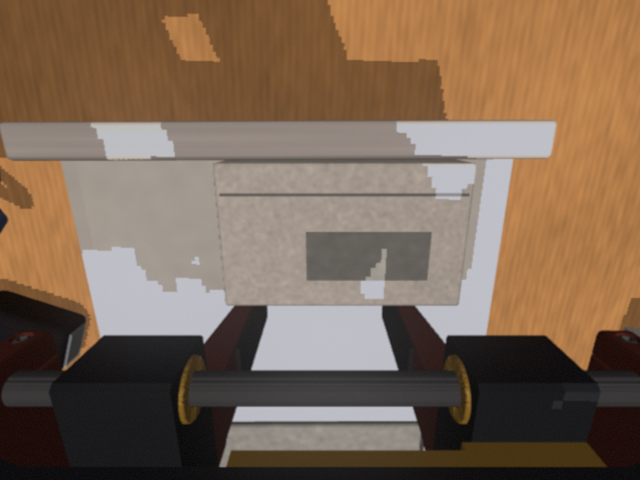

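```bash
python3 -m inch '[{"tx":0,"ty":-0.15,"tz":0,"ax":0,"ay":0,"az":0,"jaw":0.68},{"tx":0,"ty":0,"tz":0,"ax":0,"ay":0,"az":0,"jaw":0.68},{"tx":0,"ty":0,"tz":0,"ax":0,"ay":0,"az":0,"jaw":0.68}]'
python3 -m inch '[{"tx":0,"ty":0.6,"tz":0,"ax":0,"ay":0,"az":0,"jaw":0.68},{"tx":0,"ty":1.5,"tz":0,"ax":0,"ay":0,"az":0,"jaw":0.68},{"tx":0,"ty":0,"tz":-3.5,"ax":0,"ay":0,"az":0,"jaw":0.68},{"tx":0,"ty":0,"tz":-3.5,"ax":0,"ay":0,"az":0,"jaw":0.2},{"tx":-2.5,"ty":4.4,"tz":0,"ax":0,"ay":0,"az":0,"jaw":0},{"tx":-2.5,"ty":4.4,"tz":0,"ax":0,"ay":0,"az":0,"jaw":0},{"tx":-2.5,"ty":4.4,"tz":0,"ax":0,"ay":0,"az":0,"jaw":0},{"tx":-2.4,"ty":4.4,"tz":0,"ax":0,"ay":0,"az":0,"jaw":0},{"tx":0,"ty":0,"tz":0,"ax":0,"ay":0,"az":0,"jaw":0},{"tx":0,"ty":0,"tz":0,"ax":0,"ay":0,"az":0,"jaw":0}]'
python3 - <<'E'
from h import *
go(-80,-84,108)
for n in("scene","wrist"):
    img,W=cloud(n);save(f"pics/{n}5.png",img)
    for m in masks_of(n,"carton_center"):
        q=W[m["pixels"]];q=q[(q[:,2]>136)&(q[:,2]<147)]
        if len(q)>50: print(n,m["score"],len(q),cv2.minAreaRect(q[:,:2].astype(np.float32)),np.median(q,0))
E
```

```text
t: 10.07
ee_pos: [569.2, 279.3, 110.7]
orientation: [3.139, 0.053, -0.0]
ft_force: [1.4, -5.8, 1.8]
width: 59.7
t: 11.32
ee_pos: [477.2, 80.1, 181.0]
orientation: [-3.141, -0.05, -0.002]
ft_force: [0.6, -0.1, 0.6]
width: 0.4
unit [-80.5 -82.5] z 181.0 yaw 1.82 zaxis [ 0.001  0.    -1.   ] F [ 0.6 -0.1  0.6] w 0.4 t 11.325 q [0.14 0.28 1.97 0.   0.89 0.11]
cm [0.04 0.15 7.3 ]
scene 0.63 1583 ((574.8785400390625, 321.42962646484375), (102.78006744384766, 60.49835968017578), 1.8183989524841309) [579.68861193 321.08870862 139.14831501]
```

View pics/wrist5.png

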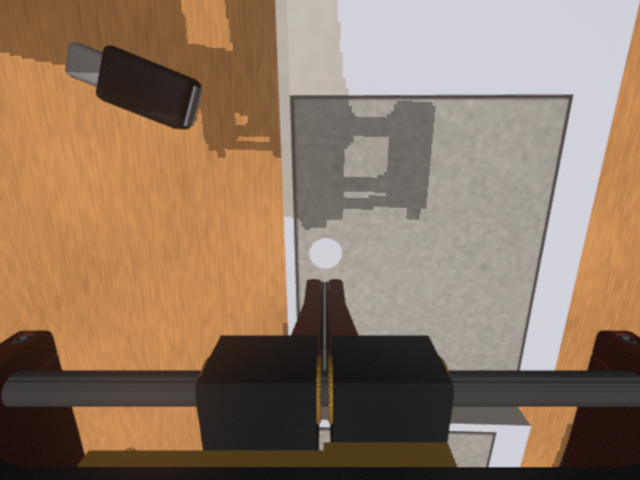

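The carton is against the stop: contact force was 5.8 N, and its unit-frame y is about 155. The plate is at pixel (325,253), lined up with the fingers, so I'll press now.

```bash
python3 -m inch '[{"tx":0,"ty":0.15,"tz":3,"ax":0,"ay":0,"az":0,"jaw":0},{"tx":0,"ty":0,"tz":3,"ax":0,"ay":0,"az":0,"jaw":0},{"tx":0,"ty":0,"tz":1.5,"ax":0,"ay":0,"az":0,"jaw":0},{"tx":0,"ty":0,"tz":0,"ax":0,"ay":0,"az":0,"jaw":0}]'
python3 -m inch '[{"tx":0,"ty":0,"tz":0.3,"ax":0,"ay":0,"az":0,"jaw":0},{"tx":0,"ty":0,"tz":0.2,"ax":0,"ay":0,"az":0,"jaw":0},{"tx":0,"ty":0,"tz":0,"ax":0,"ay":0,"az":0,"jaw":0}]'
```

```text
t: 12.02
ee_pos: [476.2, 79.1, 104.9]
orientation: [3.141, 0.053, -0.003]
ft_force: [0.8, -0.7, 0.2]
width: 0.5
t: 12.4
ee_pos: [477.4, 78.9, 101.3]
orientation: [-3.141, -0.051, -0.003]
ft_force: [1.1, 0.3, 2.9]
width: 0.9
```

```bash
python3 -m inch '[{"tx":0,"ty":0,"tz":0.2,"ax":0,"ay":0,"az":0,"jaw":0},{"tx":0,"ty":0,"tz":0.2,"ax":0,"ay":0,"az":0,"jaw":0},{"tx":0,"ty":0,"tz":0.15,"ax":0,"ay":0,"az":0,"jaw":0}]'
python3 -m inch '[{"tx":0,"ty":0,"tz":-6,"ax":0,"ay":0,"az":0,"jaw":0},{"tx":0,"ty":0,"tz":-6,"ax":0,"ay":0,"az":0,"jaw":0},{"tx":0,"ty":0,"tz":-4,"ax":0,"ay":0,"az":0,"jaw":0},{"tx":0,"ty":0,"tz":0,"ax":0,"ay":0,"az":0,"jaw":0},{"tx":0,"ty":0,"tz":0,"ax":0,"ay":0,"az":0,"jaw":0}]'
python3 - <<'E'
from h import *
go(-80,-84,230)
img,W=cloud("wrist")
for m in masks_of("wrist","wide_lid")[:2]:
    q=W[m["pixels"]];q=q[~np.isnan(q[:,0])];A=np.c_[q[:,:2],np.ones(len(q))];print(m["score"],np.linalg.lstsq(A,q[:,2],rcond=None)[0],np.percentile(q[:,2],[2,50,98]))
E
```

```text
t: 12.78
ee_pos: [477.2, 78.9, 95.9]
orientation: [-3.141, -0.051, -0.002]
ft_force: [-2.1, 0.9, 13.3]
width: 0.9
t: 13.4
ee_pos: [475.9, 78.6, 254.4]
orientation: [3.141, 0.052, -0.002]
ft_force: [0.0, 0.1, 0.3]
width: 0.7
unit [-81.8 -83.9] z 254.4 yaw 1.88 zaxis [-0.001 -0.    -1.   ] F [0.  0.1 0.3] w 0.7 t 13.4 q [ 0.14  0.17  1.91 -0.    1.07  0.11]
cm [0.18 0.01 2.44]
0.81 [-3.04128753e-01 -1.00369024e-02  2.95096420e+02] [100.98819504 128.48534638 152.03616897]
```

The lid is ajar: slope 0.304, so about 0.30 rad. I'll clear the arm and do a last check.

```bash
python3 -m inch '[{"tx":0,"ty":0,"tz":-5,"ax":0,"ay":0,"az":0,"jaw":0},{"tx":-4,"ty":0,"tz":0,"ax":0,"ay":0,"az":0,"jaw":0},{"tx":-4,"ty":0,"tz":0,"ax":0,"ay":0,"az":0,"jaw":0},{"tx":0,"ty":0,"tz":0,"ax":0,"ay":0,"az":0,"jaw":0},{"tx":0,"ty":0,"tz":0,"ax":0,"ay":0,"az":0,"jaw":0}]'
python3 - <<'E'
from h import *
img,W=cloud("top");save("pics/t6.png",img)
for th in("carton_center","tape_roll","tin","mug","scanner","stapler","wide_lid"):
    for m in masks_of("top",th)[:1]:
        q=W[m["pixels"]];q=q[~np.isnan(q[:,0])];print(th,round(m["score"],2),np.round(np.median(q,0)),end=' ')
        if th[0]=='c':
            q=q[(q[:,2]>136)&(q[:,2]<147)];c,s,a=cv2.minAreaRect(q[:,:2].astype(np.float32));d=np.array(c)-O;print(s,a,'unit',d[0]*np.cos(T)+d[1]*np.sin(T),-d[0]*np.sin(T)+d[1]*np.cos(T),end='')
        print()
with np.errstate(all='ignore'):
    n=(W[...,0]>455)&(W[...,0]<630)&(W[...,1]<-76)&(W[...,1]>-270)&(W[...,2]>60);print('narrow z',np.percentile(W[n][:,2],[2,50,80]))
E
```

```text
t: 14.12
ee_pos: [397.2, 76.2, 304.7]
orientation: [3.141, 0.052, -0.001]
ft_force: [0.2, 0.5, 0.1]
width: 0.2
carton_center 0.72 [599. 322. 140.] (85.70652770996094, 60.159934997558594) 1.5300577878952026 unit 32.598840989466304 155.1377068770424
tape_roll 0.71 [ 538. -129.  124.] 
tin 0.86 [ 553. -224.  130.] 
scanner 0.71 [313. 197.  30.] 
stapler 0.8 [ 278. -283.   41.] 
wide_lid 0.59 [603.   2. 111.] 
narrow z [ 93.35658981 101.1202533  102.97461604]
```

View pics/t6.png

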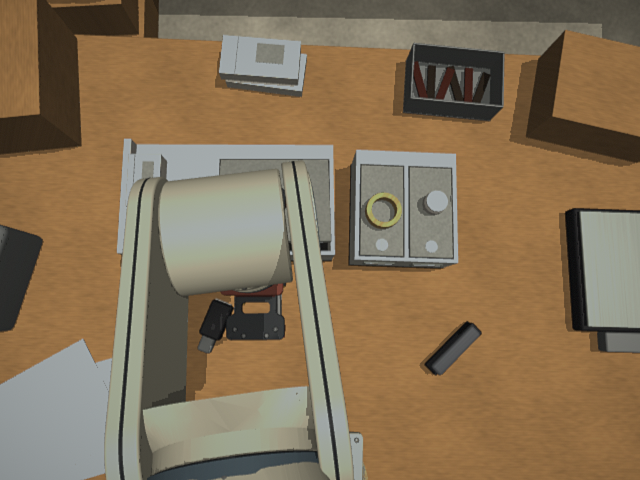

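```bash
python3 -c "
from workcell import ctrl
print(ctrl.close_job())"
```

```text
the job is handed in; nothing more can be done
None
```

I pushed the carton along the top with both fingers until it lay flat against the end stop. Then I pressed the touch plate, the wide lid sprang ajar, and I moved the arm clear. I handed the job in at about 14 s, and no verdict is reported.

**Last checks:**
- **Carton:** its centre is at y ≈ 155 mm in the unit's frame, less than 1° from square. In x it is about +25 mm. The final top view gave +33 mm because the arm hid part of the carton, but both are within the 75 mm limit.
- **Wide lid:** it stands at about 0.30 rad, measured from the wrist camera's depth just after the press. The plate took 13 N at the press.
- **Narrow lids:** both are shut, with their surface at about 101 mm.
- **Other objects:** the tape roll, tin, scanner and stapler are within 1 mm of where they started. The arm hid the mug in the final view, so I could not re-measure it; no move went near it below z ≈ 220 mm.
- **Robot:** the arm stands clear of everything and the wrist force reads about 0 N.

**Refused calls:** my first two move calls were refused because the rows left out some keys. Nothing moved, and I resent them with every key filled in.

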